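Index the layout jig one notch and punch the next hole centre

ROBOT

A 7-joint arm with a two-finger parallel gripper is mounted at the origin on a cart in front of the work surface, level with it; the furniture and walls round the work are solid. World frame = base frame: x ahead of the robot, y to its left, z up, the work surface at z = 0. Lengths are in m, angles in rad, forces in N, time in s.
With the tool pointing down it reaches from about 0.35 to 0.9 m from the base axis. Payload 8.1 kg.
Tool frame: the origin (TCP) lies between the finger pads; the fingertips stand 17 mm ahead of it and the grasp point (between the pads) lies 2 mm behind it; z points along the fingers, y is the line along which they close (so a half turn about z gives the same grasp; the last joint's range is limited). The gripper opens to 92 mm and grips with 3 to 60 N. Pads are 19 mm wide; open, the fingers measure 130 mm over their backs; the gripper's body (75 mm by 190 mm) begins 47 mm behind the grasp point.
Start: joints at [1.134, 0.434, 0.025, 1.573, -0.012, 1.134, -0.075], TCP at [0.205, -0.591, 0.222] pointing down, gripper open.
Joint ranges: [-2.62, 2.62], [-0.44, 2.09], [-1.27, 1.32], [0.08, 2.57], [-1.32, 4.46], [0.12, 2], [-2.74, 2.74]. Speed limits (rad/s): [2.22, 2.22, 3.01, 3.01, 3.14, 3.14, 3.14].

INTERFACE

Orientations are given as a rotation vector (axis times angle).
In Python, from cell import observe, get_image, calibration, sign_off, look_for, regions_of, landmark_of gives the robot as it stands.
- The arm moves only by the tool jog_arm, never from a script. Its argument "plan" is a list of rows, each an object with "offset": the shift along the tool's x, y, z normalised to -1 to 1, where 1 is 0.15 m, a list of three; "twist": the turn, a rotation vector about the tool's x, y, z normalised to -1 to 1, where 1 is 2 pi rad, a list of three; "fingers": the gripper command: -1 is shut, 1 is fully open, values between are in proportion. In form: [{"offset": [x, y, z], "twist": [ax, ay, az], "fingers": fingers}, ...]. A call has 1 to 20 rows; each row is the pose to reach, as a shift and turn from the pose commanded when the call began, along the tool's axes at that moment, turning the shorter way round; what a row does not reach only later rows make up. A row lasts 1/8 s, in which the tool goes at most 62.5 mm and 10.7 degrees, less where a joint would pass 70% of its speed; a pose out of reach is approached as far as the arm can. A call with a number of a shift or a turn outside -1 to 1 is refused whole. A call with a gripper value outside its range is refused whole. The fingers move at their own pace and stop on an object; "newtons" is the grip in N (left out, the last holds). Time passes only in rows, so rows that repeat a pose let the fingers close. It gives the time, the measured TCP pose, the force, the opening and the grip force at its end, in the units of the state.
- observe(): the state, without advancing time (a new reading comes with each control period).
- get_image(name): name is "scene" or "top" or "wrist"; returns the picture (400x640x3 uint8, red, green, blue); there is no depth.
- calibration(name): a dict with "fov_y" (degrees; the focal length in pixels is half the picture's height over the tangent of half this angle, whatever the lens; pixels are square), "cx", "cy" (the principal point, pixels), "position" and "attitude" of the camera in the world. Camera axes: x right, y down, z forward; pixel columns grow to the right and rows downward; lengths in m; the calibration is good to about 2 mm. A picture is of the moment at which its call begins: read the wrist's pose just before it. calibration takes no time and is no camera call; for the wrist camera it gives the pose at the moment of the call.
- sign_off(): hands the job in; it is judged then, once.
Trained networks look in the newest picture that a camera, given by its name, has taken for a name from the list of things; names that differ only in an ending like _2 or _b are one class to them, and where a whole thing is asked for, a point or a joint stands for the part that bears it (a point fixed in the world has none). Each returns a list of dicts, best first, with "conf" (0 to 1); they miss things now and then, are a little off and sometimes report something else, mostly with a low value. They report only what shows in the picture. A call takes as long as a camera call.
- look_for(thing, camera): "box" ([left, top, width, height] as shares, 0 to 1, of the picture: columns of its width, rows of its height, round what is visible of it).
- regions_of(thing, camera): "region" (400x640 bool, what is visible of it) and "box" ([left, top, width, height] as shares, 0 to 1, of the picture: columns of its width, rows of its height, round what is visible of it).
- landmark_of(thing, camera): "at" ([row, column] as shares, 0 to 1, of the picture: columns of its width, rows of its height: a listed point, or the origin of a listed thing).
The state is a dict: "clock": time; "joints": joint angles; "dq": joint speeds; "joint_efforts": joint torques, N m; "position": TCP position; "ee_rot": TCP orientation; "force": force on the tool from outside, world axes, zero at the start; "ft_torque": the same for the moment, N m; "width": opening from 0.0 (shut) to 1.0 (fully open); "gripper_force": force on a finger pad.
Only numpy, scipy, OpenCV 4.12 (cv2) and the standard library are available. Lean on these libraries where they do the work, as an engineer would, in place of code of your own. Each camera call takes 0.05 s, during which the arm holds its last target. There are 200 camera calls.

TASK

Five hole centres are already marked on the round blank. Press the jig's indexing plunger in and turn the table counter-clockwise (seen from above) to the very next notch, not past it, where the plunger springs back up and locks the table; then press the spring punch on the bridge right down to mark that station and let it come back up. Work only with the fingertips or the outside of the fingers: grip nothing, and leave the tools and wood lying round the jig where they are.

Things in the scene. Friction and masses are not known exactly. Their poses are not given: they have to be found in the camera images.
- indexing_jig: indexing jig fixed to the worktop: plywood disc (236 mm across, 18 mm thick) with a steel index wheel (196 mm across, 12 rim notches, 30 degrees apart), a turning table and a bridge. Origin on the turning axis, on the worktop; z up. The bridge's column (20x32 mm, top 115 mm up) stands at +x, 124 mm from the axis; the bridge runs from it towards the axis, 100 to 114 mm up
- table (a joint): turn of the table, rad: 0 in the notch where it starts, growing counter-clockwise seen from above; the next notch is at 0.524. Its arm (top 60 mm up, reaching 133 mm from the axis, 69 mm wide) bears plunger and thumb lug. Stiff (about 2 N at the lug), it stays where it is left; it is held fast (under 1 degree of play each way) while the plunger is up in a notch
- plunger (a joint): how far the plunger is pressed in (down), m: 0 up and locked in a notch; from 0.0075 its toe is clear of the rim and the table can turn; 0.011 fully in. Let go between notches it rides at 0.007, and it springs up to 0 by itself when the toe meets a notch. Spring force 4 N at the start, 9 N fully in
- plunger_top (a point): centre of the top of the plunger's black mushroom cap (30 mm across, 113 mm from the turning axis), 82 mm above the worktop when locked; moves with plunger and table. At the start it lies 165 degrees counter-clockwise of the jig's +x: away from the bridge, towards the robot. A finger pressing it also drags arm and table along by friction
- lug (a point): middle of the upright thumb lug on the arm (33 mm wide along the arm, 13 mm thick here, 112 mm from the axis), 90 mm above the worktop; the lug's top is 102 mm up, 20 mm above the plunger's cap. Its upright clockwise face, 6 mm from this point and 24 mm from the plunger's centre, looks at the plunger: a finger pressing the plunger, or standing over it, pushes this face to turn the table. The far side slopes away
- jig_axis (a point): point on the table's turning axis, at the height of the top of the round wood blank (148 mm across, top 78 mm above the worktop) that is held on the table by a black star knob (40 mm across, top 96 mm up)
- punch (a joint): how far the spring punch is pressed down, m: 0 up, 0.009 fully down (the stop; its point marks the blank from 0.008). Spring force 5 N at the start, 10 N fully down; springs back by itself
- punch_top (a point): centre of the top of the punch's steel mushroom cap (30 mm across), 45 mm from the turning axis on the jig's +x side, 135 mm above the worktop when up; nothing stands above it
- carpenter_pencil: flat red carpenter's pencil, 14x161x8 mm, lying beside the jig; not to be disturbed; origin at the centre of its underside
- offcut_4: square wood offcut, 68x70x19 mm, lying behind the jig; not to be disturbed; origin at the centre of its underside
- tape_measure: tape measure, 38x84x68 mm, to the right of the jig; not to be disturbed; origin at the centre of its underside
- marking_gauge: beech marking gauge, 58x200x65 mm, to the right of the jig; not to be disturbed; origin at the centre of its underside
- sanding_block: cork sanding block, 65x116x37 mm, behind the jig near the saw's long fence; not to be disturbed; origin at the centre of its underside

How it is judged:
By the outcome, as a careful person would: the job done as asked, in the order asked, and still so for the second after the job is handed in, with the robot touching nothing.
It also fails if it takes over 45 s, if anything falls off the work surface, if the arm or the gripper's body presses on something with over 40 N, if the wrist force passes 120 N, or if a joint passes its speed limit or range.

## Working session

There is one attempt and no reset: what is moved stays moved. The work goes in short steps, Python scripts to look and compute and a tool call to move; the robot and the scene stay as the last step left them, time stands still between calls to the robot, and variables do not carry over. Pictures are saved under pics/ and viewed, at most 13 in all, crops included, and the job is handed in when it is done.

Besides the shell and the picture viewer there is one more tool, called after "Emit:" by a JSON object that holds its "fn" and its "kwargs". jog_arm: Moves the arm, as the interface text tells. Scaled input: -1 to 1 covers 0.15 m each way for a shift and 2 pi rad each way for a turn. Its arguments: {"type":"object","properties":{"plan":{"type":"array","items":{"type":"object","properties":{"offset":{"type":"array","items":{"type":"number","minimum":-1,"maximum":1}},"twist":{"type":"array","items":{"type":"number","minimum":-1,"maximum":1}},"fingers":{"type":"number"}}}},"newtons":{"type":"number"}},"required":["plan"]}

```bash
mkdir -p pics
cat > h.py <<'E'
import numpy as np, cv2
from cell import *
from scipy.spatial.transform import Rotation as R
def ray(cam,rc):
    c=calibration(cam); f=200/np.tan(np.radians(c['fov_y'])/2)
    d=np.array([(rc[1]*640-c['cx'])/f,(rc[0]*400-c['cy'])/f,1])
    A=np.array(c['attitude'],float)
    M=R.from_rotvec(A).as_matrix() if A.size==3 else (A if A.shape==(3,3) else R.from_quat(A).as_matrix())
    return np.array(c['position']),M@d
def at(cam,rc,z):
    p,d=ray(cam,rc); return p+d*(z-p[2])/d[2]
def snap(cam,name):
    im=get_image(cam); cv2.imwrite(f'pics/{name}.png',im[:,:,::-1]); return im
E
python3 - <<'E'
from h import *
print(observe()); print(calibration('scene'),calibration('top'))
for cam in('scene','top'):
    snap(cam,cam+'0')
    for n,z in(('plunger_top',.082),('lug',.09),('jig_axis',.078),('punch_top',.135),('indexing_jig',0)):
        for r in landmark_of(n,cam)[:2]: print(cam,n,round(r['conf'],2),np.round(r['at'],3),at(cam,r['at'],z).round(4))
E
```

```text
{'clock': 0.0, 'joints': array([ 1.13438194,  0.43526881,  0.02497523,  1.57412173, -0.01158672,
        1.13398429, -0.07506538]), 'dq': array([ 4.21633977e-04, -1.11833049e-03, -8.62410702e-04, -1.31728455e-03,
        3.93346285e-04,  5.77440004e-05,  1.05235586e-04]), 'joint_efforts': array([ 8.67642229e-04, -6.67852950e+01,  9.85360332e-01, -3.14450419e+01,
       -6.05565123e-02,  4.30172228e-02,  2.18253354e-04]), 'position': array([ 0.20454543, -0.59001958,  0.22120701]), 'ee_rot': array([-3.09638525e+00, -5.21611396e-01,  6.75690310e-04]), 'force': array([ 0.36038846, -0.10183312,  0.01353248]), 'ft_torque': array([-0.02664771, -0.01398734, -0.01079281]), 'gripper_force': 0.0, 'width': 1.0014346842922535}
{'fov_y': 52.705625646765775, 'cx': 322.33354009289474, 'cy': 195.76263215313665, 'position': array([0.11371958, 0.36363748, 0.53863008]), 'attitude': array([-0.67372615,  2.30946906, -1.46254288])} {'fov_y': 43.11795788188188, 'cx': 320.55859619191216, 'cy': 207.8962370120001, 'position': array([ 0.44918225, -0.35780862,  1.12358094]), 'attitude': array([-2.13624721,  2.17
[... 283 characters left out ...]
 [0.611 0.571] [ 0.45  -0.3    0.078]
scene punch_top 0.61 [0.493 0.521] [ 0.5706 -0.3641  0.135 ]
scene indexing_jig 0.88 [0.637 0.532] [ 0.536  -0.3396  0.    ]
scene indexing_jig 0.45 [0.542 0.588] [ 0.5503 -0.5594  0.    ]
top plunger_top 0.69 [0.514 0.5  ] [ 0.5873 -0.3599  0.082 ]
top plunger_top 0.6 [0.674 0.427] [ 0.4575 -0.2623  0.082 ]
top lug 0.63 [0.701 0.447] [ 0.4351 -0.2883  0.09  ]
top jig_axis 0.72 [0.583 0.484] [ 0.5306 -0.3386  0.078 ]
top punch_top 0.47 [0.517 0.501] [ 0.5779 -0.3611  0.135 ]
top punch_top 0.41 [0.586 0.484] [ 0.5236 -0.3384  0.135 ]
top indexing_jig 0.62 [0.576 0.487] [ 0.5422 -0.3411  0.    ]
top indexing_jig 0.58 [0.383 0.359] [ 0.722  -0.1576  0.    ]
```

View pictures.

View pics/top0.png

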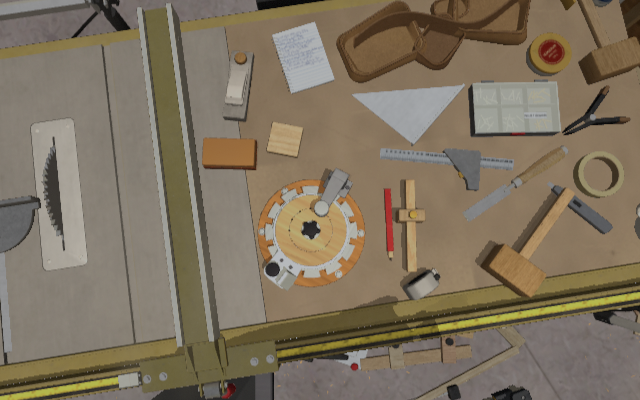

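View pics/scene0.png

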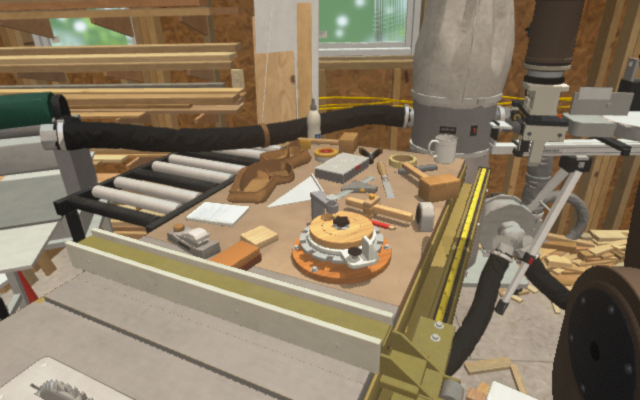

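```bash
cat >> h.py <<'E'
def Ry(yawdeg): return R.from_euler('z',yawdeg,degrees=True)*R.from_rotvec([np.pi,0,0])
def rows(goals,base=None):
    """goals: (x,y,z TCP,yaw deg); base: commanded pose (same form) or None=measured"""
    if base is None: s=observe(); p0,R0=s['position'],R.from_rotvec(s['ee_rot'])
    else: p0,R0=np.array(base[:3]),Ry(base[3])
    for g in goals:
        o=R0.inv().apply(np.array(g[:3])-p0)/.15; t=(R0.inv()*Ry(g[3])).as_rotvec()/(2*np.pi)
        print(o.round(4),t.round(4))
E
python3 -c "
from h import *
rows([(.455,-.27,.25,45.5)])"
```

```text
[ 2.276  -1.4724 -0.1863] [ 0.     -0.     -0.0733]
```

Emit:
{"fn": "jog_arm", "kwargs": {"plan": [{"offset": [0.4, -0.25, -0.19], "twist": [0, 0, -0.02], "fingers": -1}, {"offset": [0.8, -0.5, -0.19], "twist": [0, 0, -0.04], "fingers": -1}, {"offset": [1, -0.7, -0.19], "twist": [0, 0, -0.0733], "fingers": -1}, {"offset": [1, -0.7, -0.19], "twist": [0, 0, -0.0733], "fingers": -1}, {"offset": [1, -0.7, -0.19], "twist": [0, 0, -0.0733], "fingers": -1}]}}

```text
clock: 1.23
position: [0.3118, -0.4426, 0.2508]
ee_rot: [2.897, 1.214, -0.001]
force: [-1.6, -0.7, -0.5]
width: 0.503
gripper_force: 0.0
```

```bash
python3 -c "
from h import *
rows([(.455,-.27,.25,45.5)])"
```

```text
[ 1.4894 -0.1264  0.0042] [ 0.0001  0.0001 -0.0001]
```

Emit:
{"fn": "jog_arm", "kwargs": {"plan": [{"offset": [0.4, -0.03, 0], "twist": [0, 0, 0], "fingers": -1}, {"offset": [0.8, -0.06, 0], "twist": [0, 0, 0], "fingers": -1}, {"offset": [1, -0.08, 0], "twist": [0, 0, 0], "fingers": -1}, {"offset": [1, -0.08, 0], "twist": [0, 0, 0], "fingers": -1}, {"offset": [1, -0.08, 0], "twist": [0, 0, 0], "fingers": -1}, {"offset": [1, -0.08, 0], "twist": [0, 0, 0], "fingers": -1}]}}

```text
clock: 1.98
position: [0.4075, -0.3285, 0.2504]
ee_rot: [2.899, 1.21, -0.001]
force: [-0.8, -0.4, 0.2]
width: 0.003
gripper_force: 0.0
```

Run:
```python
from h import *
snap('wrist','w1'); print(calibration('wrist'), observe()['width'])
for n,z in(('plunger_top',.082),('lug',.09),('jig_axis',.078),('punch_top',.135),('indexing_jig',0)):
    for r in landmark_of(n,'wrist')[:2]: print(n,round(r['conf'],2),np.round(r['at'],3),at('wrist',r['at'],z).round(4))
rows([(.455,-.27,.25,45.5)])
```

```text
{'fov_y': 58.030759851816946, 'cx': 327.71029958218816, 'cy': 202.39573206466662, 'position': array([ 0.45479543, -0.27836872,  0.41398671]), 'attitude': array([ 2.68130171, -1.10118593, -0.14228676])} 0.006704571253894674
plunger_top 0.93 [0.22 0.49] [ 0.4574 -0.258   0.082 ]
lug 0.88 [0.316 0.5  ] [ 0.4387 -0.2848  0.09  ]
jig_axis 0.93 [0.23  0.689] [ 0.5363 -0.3392  0.078 ]
punch_top 0.81 [0.18  0.824] [ 0.5771 -0.3621  0.135 ]
indexing_jig 0.58 [0.232 0.657] [ 0.5389 -0.3382  0.    ]
[ 0.4891 -0.0455  0.0037] [ 0.      0.     -0.0001]
```

View pics/w1.png

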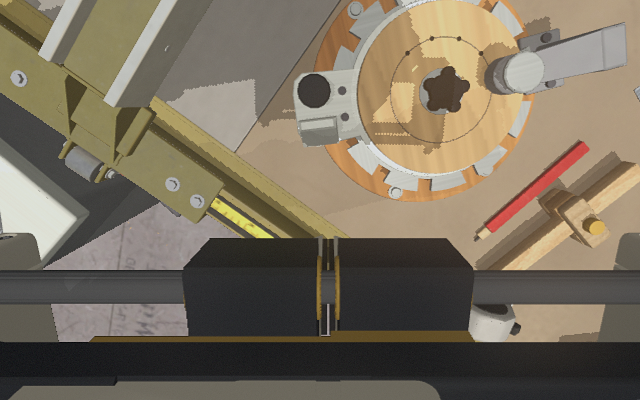

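```bash
cat >> h.py <<'E'
AX=np.array([.5363,-.3395])
def pol(th,ztip,r=.113): t=np.radians(th); return (AX[0]+r*np.cos(t),AX[1]+r*np.sin(t),ztip+.017,th-90)
E
python3 -c "
from h import *
rows([pol(138,.130),pol(138,.086)])"
```

```text
[ 0.5057 -0.0868  0.6903] [ 0.     0.    -0.007]
[ 0.5057 -0.0869  0.9837] [ 0.     0.    -0.007]
```

Emit:
{"fn": "jog_arm", "kwargs": {"plan": [{"offset": [0.3, -0.05, 0.2], "twist": [0, 0, -0.007], "fingers": -1}, {"offset": [0.506, -0.087, 0.5], "twist": [0, 0, -0.007], "fingers": -1}, {"offset": [0.506, -0.087, 0.69], "twist": [0, 0, -0.007], "fingers": -1}, {"offset": [0.506, -0.087, 0.69], "twist": [0, 0, -0.007], "fingers": -1}, {"offset": [0.506, -0.087, 0.69], "twist": [0, 0, -0.007], "fingers": -1}, {"offset": [0.506, -0.087, 0.69], "twist": [0, 0, -0.007], "fingers": -1}]}}

```text
clock: 3.02
position: [0.4532, -0.2643, 0.1485]
ee_rot: [2.868, 1.276, 0.002]
force: [0.1, -0.4, 0.1]
width: 0.004
gripper_force: 0.0
```

Run:
```python
from h import *
snap('wrist','w2'); print(observe()['position'],observe()['force'])
for n,z in(('plunger_top',.082),('lug',.09),('jig_axis',.078)):
    for r in landmark_of(n,'wrist')[:2]: print(n,round(r['conf'],2),np.round(r['at'],3),at('wrist',r['at'],z).round(4))
rows([pol(138,.090),pol(138,.082),pol(138,.0725)])
```

```text
[ 0.45309137 -0.26425833  0.14834338] [-0.37938816  0.36709274 -0.34172178]
plunger_top 0.86 [0.52  0.512] [ 0.4547 -0.2604  0.082 ]
jig_axis 0.82 [0.533 0.771] [ 0.5347 -0.3383  0.078 ]
[-0.0022 -0.0023  0.2715] [ 0.0002 -0.      0.    ]
[-0.0022 -0.0024  0.3248] [ 0.0002 -0.      0.    ]
[-0.0022 -0.0025  0.3881] [ 0.0002 -0.      0.    ]
```

View pics/w2.png

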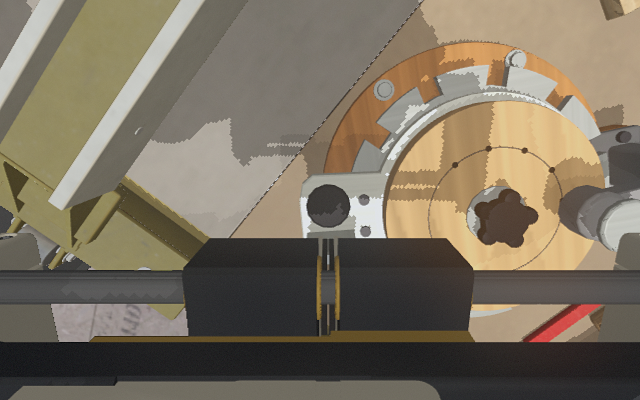

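Emit:
{"fn": "jog_arm", "kwargs": {"plan": [{"offset": [-0.002, -0.002, 0.15], "twist": [0, 0, 0], "fingers": -1}, {"offset": [-0.002, -0.002, 0.27], "twist": [0, 0, 0], "fingers": -1}, {"offset": [-0.002, -0.002, 0.3], "twist": [0, 0, 0], "fingers": -1}, {"offset": [-0.002, -0.002, 0.325], "twist": [0, 0, 0], "fingers": -1}, {"offset": [-0.002, -0.002, 0.36], "twist": [0, 0, 0], "fingers": -1}, {"offset": [-0.002, -0.002, 0.388], "twist": [0, 0, 0], "fingers": -1}, {"offset": [-0.002, -0.002, 0.388], "twist": [0, 0, 0], "fingers": -1}, {"offset": [-0.002, -0.002, 0.388], "twist": [0, 0, 0], "fingers": -1}]}}

```text
clock: 4.22
position: [0.4522, -0.2635, 0.0889]
ee_rot: [2.869, 1.279, 0.0]
force: [0.2, 0.3, -0.9]
width: 0.007
gripper_force: 0.0
```

Run:
```python
from h import *
s=observe();print(s['position'],s['force'],pol(138,.0725))
B=pol(138,.0725)
rows([pol(t,.072) for t in (138,140,142,144,146,148,150,152)],B)
```

```text
[ 0.45221395 -0.263524    0.08894886] [ 0.23094834  0.29372429 -0.92780774] (np.float64(0.45232463472105444), np.float64(-0.263888241481449), 0.0895, 48)
[ 0.     -0.      0.0033] [0. 0. 0.]
[-0.0263  0.0005  0.0033] [ 0.      0.     -0.0056]
[-0.0525  0.0018  0.0033] [ 0.      0.     -0.0111]
[-0.0787  0.0041  0.0033] [ 0.      0.     -0.0167]
[-0.1048  0.0073  0.0033] [ 0.      0.     -0.0222]
[-0.1308  0.0114  0.0033] [ 0.      0.     -0.0278]
[-0.1566  0.0165  0.0033] [ 0.      0.     -0.0333]
[-0.1822  0.0224  0.0033] [ 0.      0.     -0.0389]
```

Run:
```python
from h import *
im=get_image('scene'); im2=get_image('top')
a=cv2.resize(im[190:290,280:410],None,fx=3,fy=3,interpolation=3)
b=cv2.resize(im2[170:295,240:370],None,fx=3,fy=2.4,interpolation=3)
cv2.imwrite('pics/c3.png',np.hstack([a,b])[:,:,::-1])
s=observe();print(s['force'],s['ft_torque'],s['joint_efforts'],calibration('wrist')['position'])
```

```text
[-0.98869212  0.14927413 -0.1932402 ] [-0.00643658 -0.03574759  0.00291699] [-2.98171646e-03 -5.88768518e+01 -2.63235480e+00 -2.36498809e+01
 -4.98451840e-02  9.67567503e-04  4.71313379e-04] [ 0.49690689 -0.21151016  0.25261834]
```

View pics/c3.png

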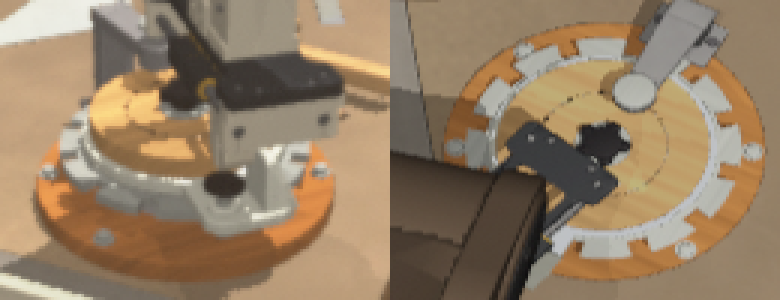

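Run:
```python
from h import *
s=observe();p=s['position'];M=R.from_rotvec(s['ee_rot']).as_matrix()
def proj(cam,P):
    c=calibration(cam);f=200/np.tan(np.radians(c['fov_y'])/2);q=R.from_rotvec(c['attitude']).as_matrix().T@(P-c['position']);return q[:2]/q[2]*f+[c['cx'],c['cy']]
def crop(P):return ((proj('scene',P)-[280,190])*3).round()
print('tcp',p,crop(p)); print('tip',crop(p+M@[0,0,.017]))
for y in(-.095,.095):
  for x in(-.0375,.0375): print(x,y,(p+M@[x,y,-.049]).round(3),crop(p+M@[x,y,-.049]))
for th in (135,):
  print('cap',crop(np.r_[pol(th,.065)[:2],.082]),crop(np.r_[pol(th,.065)[:2],.072]))
snap('wrist','w4')
for n,z in(('plunger_top',.082),('plunger_top',.0725),('jig_axis',.078)):
    for cam in('wrist','scene'):
        if cam=='scene': get_image(cam)
        for r in landmark_of(n,cam)[:2]: print(n,cam,round(r['conf'],2),np.round(r['at'],3),at(cam,r['at'],z).round(4))
```

```text
tcp [ 0.4522345  -0.26353611  0.08899175] [230. 173.]
tip [229. 194.]
-0.0375 -0.095 [ 0.357 -0.228  0.138] [341. 175.]
0.0375 -0.095 [ 0.407 -0.172  0.138] [224. 195.]
-0.0375 0.095 [ 0.498 -0.355  0.138] [236.  43.]
0.0375 0.095 [ 0.548 -0.299  0.138] [139.  57.]
cap [221. 182.] [221. 195.]
plunger_top wrist 0.88 [0.594 0.512] [ 0.4548 -0.2588  0.082 ]
plunger_top scene 0.52 [0.622 0.554] [ 0.4591 -0.2667  0.082 ]
plunger_top wrist 0.88 [0.594 0.512] [ 0.4524 -0.2614  0.0725]
plunger_top scene 0.53 [0.627 0.559] [ 0.4559 -0.2766  0.0725]
jig_axis wrist 0.65 [0.614 0.854] [ 0.5348 -0.3388  0.078 ]
jig_axis scene 0.7 [0.56  0.533] [ 0.5411 -0.3506  0.078 ]
```

View pics/w4.png

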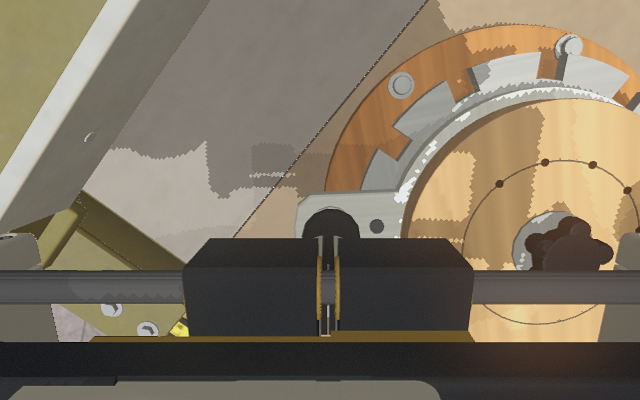

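Run:
```python
from h import *
s=observe();p=s['position'];M=R.from_rotvec(s['ee_rot']).as_matrix()
def proj(cam,P):
    c=calibration(cam);f=200/np.tan(np.radians(c['fov_y'])/2);q=R.from_rotvec(c['attitude']).as_matrix().T@(P-c['position']);return (q[:2]/q[2]*f+[c['cx'],c['cy']]).round(),q[2].round(3)
for x in(-.0095,.0095):
  for z in (.017,-.002,-.02,-.049): print(x,z,*[proj('wrist',p+M@[x,y,z]) for y in(-.019,0,.019)])
c=calibration('wrist');print(M.T@(c['position']-p), (M.T@R.from_rotvec(c['attitude']).as_matrix()).round(3))
for z in(.082,.0725): print(proj('wrist',np.r_[pol(135,0)[:2],z]))
print(s['force'],s['clock'])
```

```text
-0.0095 0.017 (array([295., 257.]), np.float64(0.195)) (array([330., 257.]), np.float64(0.195)) (array([366., 257.]), np.float64(0.195))
-0.0095 -0.002 (array([292., 272.]), np.float64(0.176)) (array([331., 272.]), np.float64(0.176)) (array([369., 272.]), np.float64(0.176))
-0.0095 -0.02 (array([288., 291.]), np.float64(0.159)) (array([331., 291.]), np.float64(0.159)) (array([374., 291.]), np.float64(0.159))
-0.0095 -0.049 (array([279., 330.]), np.float64(0.131)) (array([332., 330.]), np.float64(0.131)) (array([384., 330.]), np.float64(0.131))
0.0095 0.017 (array([294., 223.]), np.float64(0.19)) (array([330., 223.]), np.float64(0.19)) (array([366., 223.]), np.float64(0.19))
0.0095 -0.002 (array([291., 236.]), np.float64(0.171)) (array([331., 236.]), np.float64(0.171)) (array([371., 236.]), np.float64(0.171))
0.0095 -0.02 (array([287., 250.]), np.float64(0.154)) (array([331., 250.]), np.float64(0.154)) (array([376., 250.]), np.float64(0.154))
0.0095 -0.049 (array([277., 282.]), np.float64(0.126)) (array([332., 282.]), np.float64(0.126)) (array([386., 282.]), np.float64(0.126))
[ 0.06858621 -0.00156669 -0.1635802 ] [[ 0.    -0.967 -0.255]
 [ 1.     0.     0.001]
 [-0.001 -0.255  0.967]]
(array([332., 237.]), np.float64(0.181))
(array([331., 230.]), np.float64(0.19))
[ 0.51272663 -0.35873713  0.04281094] 4.825
```

Emit:
{"fn": "jog_arm", "kwargs": {"plan": [{"offset": [0, 0, 0.01], "twist": [0, 0, 0], "fingers": -1}, {"offset": [0, 0, 0.01], "twist": [0, 0, 0], "fingers": -1}]}}

```text
clock: 5.08
position: [0.452, -0.2635, 0.0872]
ee_rot: [-2.87, -1.278, 0.0]
force: [-0.4, 0.4, 0.4]
width: 0.007
gripper_force: 0.0
```

Emit:
{"fn": "jog_arm", "kwargs": {"plan": [{"offset": [0, 0, 0.013], "twist": [0, 0, 0], "fingers": -1}, {"offset": [0, 0, 0.02], "twist": [0, 0, 0], "fingers": -1}, {"offset": [0, 0, 0.02], "twist": [0, 0, 0], "fingers": -1}]}}

```text
clock: 5.45
position: [0.452, -0.2635, 0.0842]
ee_rot: [-2.869, -1.278, 0.0]
force: [0.4, -0.5, 0.9]
width: 0.005
gripper_force: 0.0
```

Run:
```python
from h import *
im=get_image('scene'); s=observe();print(s['force'],s['ft_torque'],s['joint_efforts'])
cv2.imwrite('pics/c5.png',cv2.resize(im[215:280,310:405],None,fx=8,fy=8,interpolation=2)[:,:,::-1])
```

```text
[-0.22308522 -0.38100127  0.77035217] [-0.01602792 -0.02112952 -0.08353363] [-1.30601064e-03 -5.90929484e+01 -2.63878696e+00 -2.33499205e+01
 -4.58419940e-02 -8.44290334e-03 -2.84053618e-03]
```

View pics/c5.png

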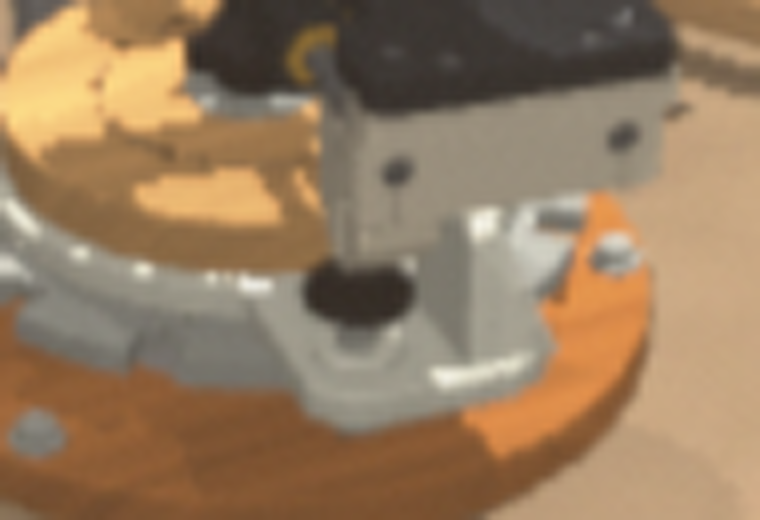

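Run:
```python
from h import *
s=observe();p=s['position'];M=R.from_rotvec(s['ee_rot']).as_matrix()
for nm,c5 in(('tip',(390,258)),('blockL',(345,265)),('blockR',(660,185)),('cap',(358,285)),('lugtop',(485,212))):
    rc=((215+c5[1]/8)/400,(310+c5[0]/8)/640)
    print(nm,[(M.T@(at('scene',rc,z)-p)*1000).round().tolist()+[z] for z in(.07,.082,.102,.12,.14)])
im=get_image('wrist')
a=cv2.resize(im[190:345,260:400],None,fx=3.8,fy=3.8,interpolation=2)
cv2.imwrite('pics/c6.png',np.clip(a.astype(float)*2,0,255).astype(np.uint8)[:,:,::-1])
```

```text
tip [[-15.0, 28.0, 14.0, 0.07], [-9.0, 10.0, 2.0, 0.082], [2.0, -19.0, -18.0, 0.102], [12.0, -46.0, -36.0, 0.12], [23.0, -76.0, -56.0, 0.14]]
blockL [[-2.0, 28.0, 14.0, 0.07], [4.0, 11.0, 2.0, 0.082], [14.0, -19.0, -18.0, 0.102], [23.0, -46.0, -36.0, 0.12], [34.0, -76.0, -56.0, 0.14]]
blockR [[-100.0, 43.0, 14.0, 0.07], [-91.0, 24.0, 2.0, 0.082], [-76.0, -6.0, -18.0, 0.102], [-63.0, -34.0, -36.0, 0.12], [-49.0, -64.0, -56.0, 0.14]]
cap [[-3.0, 18.0, 14.0, 0.07], [4.0, 1.0, 2.0, 0.082], [14.0, -29.0, -18.0, 0.102], [23.0, -55.0, -36.0, 0.12], [34.0, -85.0, -56.0, 0.14]]
lugtop [[-48.0, 43.0, 14.0, 0.07], [-41.0, 25.0, 2.0, 0.082], [-28.0, -6.0, -18.0, 0.102], [-17.0, -33.0, -36.0, 0.12], [-5.0, -64.0, -56.0, 0.14]]
```

View pics/c6.png

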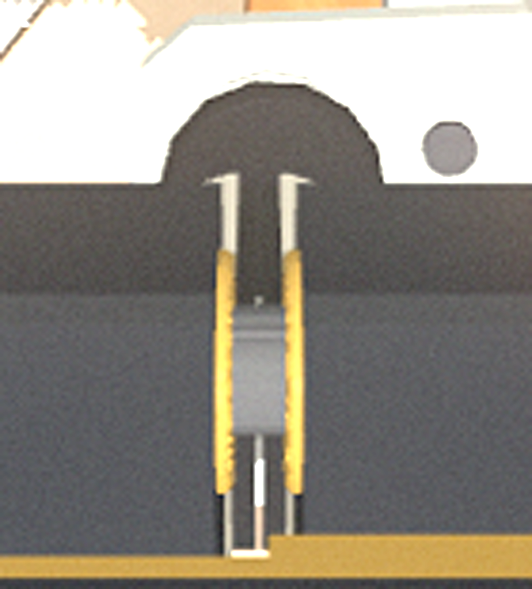

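Emit:
{"fn": "jog_arm", "kwargs": {"plan": [{"offset": [0, 0, -0.2], "twist": [0, 0, 0], "fingers": -1}, {"offset": [0, 0, -0.4], "twist": [0, 0, 0], "fingers": 0}, {"offset": [0, 0, -0.4], "twist": [0, 0, 0], "fingers": 0}, {"offset": [0, 0, -0.4], "twist": [0, 0, 0], "fingers": 0}, {"offset": [0, 0, -0.4], "twist": [0, 0, 0], "fingers": 0}, {"offset": [0, 0, -0.4], "twist": [0, 0, 0], "fingers": 0}]}}

```text
clock: 6.3
position: [0.4517, -0.2633, 0.1436]
ee_rot: [-2.869, -1.278, 0.001]
force: [0.2, -1.2, -0.2]
width: 0.482
gripper_force: 0.0
```

Run:
```python
from h import *
im=get_image('wrist');im2=get_image('scene')
a=np.clip(im[190:400,150:520].astype(float)*1.6,0,255).astype(np.uint8)
a=cv2.resize(a,None,fx=1.2,fy=1.2)
b=cv2.resize(im2[150:290,300:420],None,fx=2.9,fy=3.6,interpolation=2)
o=np.zeros((504,800,3),np.uint8); o[:a.shape[0],:a.shape[1]]=a; o[:504,444:792]=b
cv2.imwrite('pics/c7.png',o[:,:,::-1]); s=observe(); print(s['position'],s['width'],s['clock'])
```

```text
[ 0.45189049 -0.26339914  0.14386548] 0.4993440229120531 6.4
```

View pics/c7.png

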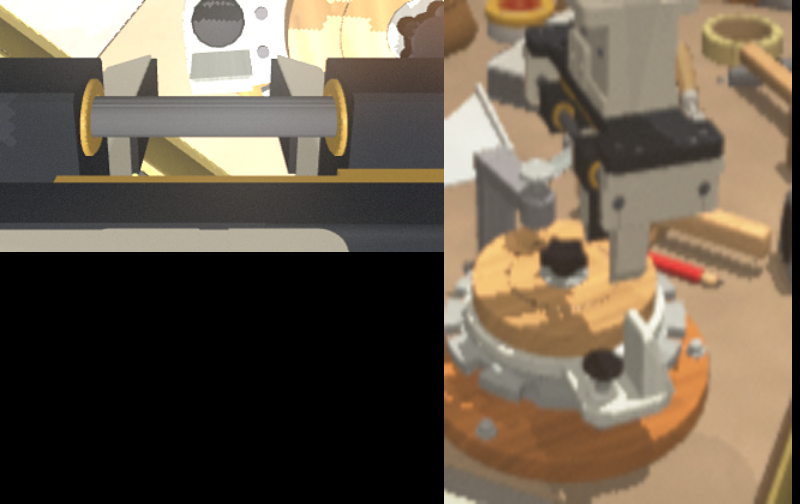

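Run:
```python
from h import *
s=observe();p=s['position'];M=R.from_rotvec(s['ee_rot']).as_matrix()
def tc(cam,u,v,z): return (M.T@(at(cam,(v/400,u/640),z)-p)*1000).round().tolist()
im=get_image('scene')
for z in (.125,.135,.145,.155): print(z,'scene tip',tc('scene',364,227,z),'wrist corner',tc('wrist',281,236,z),tc('wrist',375,236,z))
# sharp crop for edges
print(im[215:236:1,352:376:3].mean(2).round().astype(int))
```

```text
0.125 scene tip [-21.0, 17.0, 19.0] wrist corner [2.0, -26.0, 19.0] [2.0, 24.0, 19.0]
0.135 scene tip [-15.0, 0.0, 9.0] wrist corner [5.0, -25.0, 9.0] [5.0, 23.0, 9.0]
0.145 scene tip [-9.0, -16.0, -1.0] wrist corner [9.0, -24.0, -1.0] [9.0, 21.0, -1.0]
0.155 scene tip [-2.0, -33.0, -11.0] wrist corner [13.0, -22.0, -11.0] [13.0, 20.0, -11.0]
[[ 53  62 110 137 136 136 129  96]
 [ 86 113 109 137 137 136 128  91]
 [162 171 109 137 136 136 125 100]
 [179 184 110 136 136 136 124 136]
 [185 167 109 137 136 135 127 154]
 [187 172 109 138 136 136 131 146]
 [183 181 109 138 137 135 146 129]
 [177 185 112 137 137 136 170 118]
 [180 185 113 137 137 135 172  97]
 [183 184 113 138 135 130 168 106]
 [184 186 115 131 123 118 177 149]
 [188 191 110 118 117 126 182 180]
 [192 187 113 119 142 159 180 181]
 [188 183 138 158 170 172 177 194]
 [183 181 164 166 170 177 181 195]
 [182 177 163 163 167 181 182 198]
 [178 166 161 166 171 178 182 200]
 [167 155 166 170 173 173 173 201]
 [153 162 171 174 175 169 152 216]
 [164 171 175 176 171 166 118 224]
 [171 175 175 169 177 163 103 237]]
```

Emit:
{"fn": "jog_arm", "kwargs": {"plan": [{"offset": [0, 0, 0], "twist": [0, 0, 0], "fingers": -1}, {"offset": [0, 0, 0], "twist": [0, 0, 0], "fingers": -1}, {"offset": [0, 0, 0], "twist": [0, 0, 0], "fingers": -1}, {"offset": [0, 0, 0], "twist": [0, 0, 0], "fingers": -1}, {"offset": [0, 0, 0], "twist": [0, 0, 0], "fingers": -1}, {"offset": [0, 0, 0.2], "twist": [0, 0, 0], "fingers": -1}, {"offset": [0, 0, 0.36], "twist": [0, 0, 0], "fingers": -1}, {"offset": [0, 0, 0.4], "twist": [0, 0, 0], "fingers": -1}, {"offset": [0, 0, 0.41], "twist": [0, 0, 0], "fingers": -1}, {"offset": [0, 0, 0.41], "twist": [0, 0, 0], "fingers": -1}]}}

```text
clock: 7.7
position: [0.4527, -0.2637, 0.0836]
ee_rot: [2.869, 1.278, 0.001]
force: [-0.6, 0.2, -0.2]
width: -0.0
gripper_force: 0.0
```

Emit:
{"fn": "jog_arm", "kwargs": {"plan": [{"offset": [0, 0, 0.01], "twist": [0, 0, 0], "fingers": -1}, {"offset": [0, 0, 0.014], "twist": [0, 0, 0], "fingers": -1}, {"offset": [0, 0, 0.014], "twist": [0, 0, 0], "fingers": -1}]}}

```text
clock: 8.07
position: [0.4521, -0.2636, 0.0809]
ee_rot: [2.87, 1.278, 0.0]
force: [-0.6, -0.2, 0.1]
width: 0.005
gripper_force: 0.0
```

Emit:
{"fn": "jog_arm", "kwargs": {"plan": [{"offset": [0, 0, 0.01], "twist": [0, 0, 0], "fingers": -1}, {"offset": [0, 0, 0.014], "twist": [0, 0, 0], "fingers": -1}, {"offset": [0, 0, 0.014], "twist": [0, 0, 0], "fingers": -1}]}}

```text
clock: 8.45
position: [0.452, -0.2635, 0.0785]
ee_rot: [-2.87, -1.279, 0.0]
force: [0.6, 0.8, -0.6]
width: 0.004
gripper_force: 0.0
```

Emit:
{"fn": "jog_arm", "kwargs": {"plan": [{"offset": [0, 0, 0.01], "twist": [0, 0, 0], "fingers": -1}, {"offset": [0, 0, 0.014], "twist": [0, 0, 0], "fingers": -1}, {"offset": [0, 0, 0.014], "twist": [0, 0, 0], "fingers": -1}]}}

```text
clock: 8.82
position: [0.4522, -0.2635, 0.0767]
ee_rot: [2.869, 1.279, 0.0]
force: [-0.9, -0.4, 4.4]
width: 0.005
gripper_force: 1.9
```

Emit:
{"fn": "jog_arm", "kwargs": {"plan": [{"offset": [0, 0, 0.025], "twist": [0, 0, 0], "fingers": -1}, {"offset": [0, 0, 0.045], "twist": [0, 0, 0], "fingers": -1}, {"offset": [0, 0, 0.056], "twist": [0, 0, 0], "fingers": -1}, {"offset": [0, 0, 0.056], "twist": [0, 0, 0], "fingers": -1}, {"offset": [0, 0, 0.056], "twist": [0, 0, 0], "fingers": -1}]}}

```text
clock: 9.45
position: [0.4522, -0.2635, 0.0682]
ee_rot: [2.869, 1.278, 0.0]
force: [-1.6, -0.6, 7.4]
width: 0.005
gripper_force: 3.6
```

```bash
sed -i 's/+.017,th-90/-.0045,th-90/' h.py
python3 - <<'E'
from h import *
s=observe();print(s['position'],s['force'])
B=pol(138,.0725)
rows([pol(t,.0725) for t in (140,142,144,146,148,150,152,154,156)],B)
E
```

```text
[ 0.45219752 -0.26353539  0.06816903] [-1.5791532  -0.5553631   7.40136489]
[-0.0263  0.0005  0.    ] [ 0.      0.     -0.0056]
[-0.0525  0.0018  0.    ] [ 0.      0.     -0.0111]
[-0.0787  0.0041  0.    ] [ 0.      0.     -0.0167]
[-0.1048  0.0073  0.    ] [ 0.      0.     -0.0222]
[-0.1308  0.0114  0.    ] [ 0.      0.     -0.0278]
[-0.1566  0.0165  0.    ] [ 0.      0.     -0.0333]
[-0.1822  0.0224  0.    ] [ 0.      0.     -0.0389]
[-0.2076  0.0292  0.    ] [ 0.      0.     -0.0444]
[-0.2328  0.0369  0.    ] [ 0.    0.   -0.05]
```

Emit:
{"fn": "jog_arm", "kwargs": {"plan": [{"offset": [0, 0, 0.007], "twist": [0, 0, 0], "fingers": -1}, {"offset": [-0.026, 0.001, 0.007], "twist": [0, 0, -0.0056], "fingers": -1}, {"offset": [-0.053, 0.002, 0.007], "twist": [0, 0, -0.0111], "fingers": -1}, {"offset": [-0.079, 0.004, 0.007], "twist": [0, 0, -0.0167], "fingers": -1}, {"offset": [-0.105, 0.007, 0.007], "twist": [0, 0, -0.0222], "fingers": -1}, {"offset": [-0.131, 0.011, 0.007], "twist": [0, 0, -0.0278], "fingers": -1}]}}

```text
clock: 10.2
position: [0.4404, -0.2789, 0.0672]
ee_rot: [-2.746, -1.526, -0.001]
force: [-0.6, 2.8, 6.4]
width: 0.008
gripper_force: 3.8
```

Run:
```python
from h import *
B=pol(148,.0715)
rows([pol(t,.0715) for t in (150,152,154,156)]+[pol(156,.0855)],B)
get_image('wrist')
for n,z in(('plunger_top',.0718),('lug',.09),('jig_axis',.078)):
    for r in landmark_of(n,'wrist')[:1]:
        q=at('wrist',r['at'],z);print(n,round(r['conf'],2),q.round(4),np.degrees(np.arctan2(q[1]-AX[1],q[0]-AX[0])).round(1))
```

```text
[-0.0263  0.0005  0.    ] [ 0.      0.     -0.0056]
[-0.0525  0.0018  0.    ] [-0.      0.     -0.0111]
[-0.0787  0.0041  0.    ] [ 0.      0.     -0.0167]
[-0.1048  0.0073  0.    ] [ 0.      0.     -0.0222]
[-0.1048  0.0073 -0.0933] [ 0.      0.     -0.0222]
plunger_top 0.86 [ 0.4434 -0.2741  0.0718] 144.8
lug 0.87 [ 0.4301 -0.3029  0.09  ] 161.0
jig_axis 0.67 [ 0.5361 -0.3415  0.078 ] -94.5
```

Emit:
{"fn": "jog_arm", "kwargs": {"plan": [{"offset": [-0.026, 0.001, 0], "twist": [0, 0, -0.0056], "fingers": -1}, {"offset": [-0.053, 0.002, 0], "twist": [0, 0, -0.0111], "fingers": -1}, {"offset": [-0.079, 0.004, 0], "twist": [0, 0, -0.0167], "fingers": -1}, {"offset": [-0.079, 0.004, 0], "twist": [0, 0, -0.0167], "fingers": -1}, {"offset": [-0.079, 0.004, -0.04], "twist": [0, 0, -0.0167], "fingers": -1}, {"offset": [-0.079, 0.004, -0.095], "twist": [0, 0, -0.0167], "fingers": -1}, {"offset": [-0.079, 0.004, -0.095], "twist": [0, 0, -0.0167], "fingers": -1}]}}

```text
clock: 11.28
position: [0.4348, -0.2898, 0.0818]
ee_rot: [2.663, 1.665, 0.001]
force: [-0.3, 0.1, -0.8]
width: 0.001
gripper_force: 0.0
```

```bash
cat > chk.py <<'E'
from h import *
s=observe();print(s['position'],s['force'],s['clock'])
get_image('wrist')
for n,z in(('plunger_top',.075),('lug',.09),('jig_axis',.078)):
    for r in landmark_of(n,'wrist')[:1]:
        q=at('wrist',r['at'],z);print(n,round(r['conf'],2),q.round(4),np.degrees(np.arctan2(q[1]-AX[1],q[0]-AX[0])).round(1),np.hypot(*(q[:2]-AX)).round(4))
E
python3 chk.py; python3 -c "
from h import *
rows([pol(t,.0858) for t in range(156,176,2)],pol(154,.0858))"
```

```text
[ 0.43478588 -0.28975148  0.08175726] [-0.27620732  0.12305972 -0.78164905] 11.275
plunger_top 0.9 [ 0.435  -0.2848  0.075 ] 151.6 0.1152
lug 0.96 [ 0.4258 -0.3139  0.09  ] 166.9 0.1134
jig_axis 0.67 [ 0.5337 -0.3392  0.078 ] 173.8 0.0026
[-0.0263  0.0005  0.    ] [-0.      0.     -0.0056]
[-0.0525  0.0018  0.    ] [-0.      0.     -0.0111]
[-0.0787  0.0041  0.    ] [ 0.      0.     -0.0167]
[-0.1048  0.0073  0.    ] [ 0.      0.     -0.0222]
[-0.1308  0.0114  0.    ] [ 0.      0.     -0.0278]
[-0.1566  0.0165  0.    ] [-0.      0.     -0.0333]
[-0.1822  0.0224  0.    ] [ 0.      0.     -0.0389]
[-0.2076  0.0292  0.    ] [ 0.      0.     -0.0444]
[-0.2328  0.0369  0.    ] [-0.    0.   -0.05]
[-0.2577  0.0454  0.    ] [ 0.      0.     -0.0556]
```

Emit:
{"fn": "jog_arm", "kwargs": {"plan": [{"offset": [-0.026, 0.001, 0], "twist": [0, 0, -0.0056], "fingers": -1}, {"offset": [-0.053, 0.002, 0], "twist": [0, 0, -0.0111], "fingers": -1}, {"offset": [-0.079, 0.004, 0], "twist": [0, 0, -0.0167], "fingers": -1}, {"offset": [-0.105, 0.007, 0], "twist": [0, 0, -0.0222], "fingers": -1}, {"offset": [-0.131, 0.011, 0], "twist": [0, 0, -0.0278], "fingers": -1}, {"offset": [-0.157, 0.0165, 0], "twist": [0, 0, -0.0333], "fingers": -1}, {"offset": [-0.17, 0.0195, 0], "twist": [0, 0, -0.036], "fingers": -1}, {"offset": [-0.182, 0.0225, 0], "twist": [0, 0, -0.0389], "fingers": -1}, {"offset": [-0.182, 0.0225, 0], "twist": [0, 0, -0.0389], "fingers": -1}]}}

```text
clock: 12.6
position: [0.4253, -0.3159, 0.0813]
ee_rot: [-2.441, -1.978, 0.001]
force: [-1.0, 1.9, 0.6]
width: 0.007
gripper_force: 0.9
```

```bash
python3 chk.py; python3 -c "
from h import *
rows([pol(t,.0863) for t in range(169,177)],pol(168,.0863))"
```

```text
[ 0.42526196 -0.31593258  0.08125609] [-0.97068904  1.91816321  0.56617083] 12.6
plunger_top 0.71 [ 0.4278 -0.3025  0.075 ] 161.2 0.1146
jig_axis 0.69 [ 0.5369 -0.3412  0.078 ] -70.7 0.0018
[-0.0131  0.0001  0.    ] [ 0.      0.     -0.0028]
[-0.0263  0.0005  0.    ] [ 0.      0.     -0.0056]
[-0.0394  0.001   0.    ] [ 0.      0.     -0.0083]
[-0.0525  0.0018  0.    ] [ 0.      0.     -0.0111]
[-0.0657  0.0029  0.    ] [ 0.      0.     -0.0139]
[-0.0787  0.0041  0.    ] [ 0.      0.     -0.0167]
[-0.0918  0.0056  0.    ] [ 0.      0.     -0.0194]
[-0.1048  0.0073  0.    ] [ 0.      0.     -0.0222]
```

Emit:
{"fn": "jog_arm", "kwargs": {"plan": [{"offset": [-0.013, 0, 0], "twist": [0, 0, -0.0028], "fingers": -1}, {"offset": [-0.02, 0, 0], "twist": [0, 0, -0.004], "fingers": -1}, {"offset": [-0.026, 0.0005, 0], "twist": [0, 0, -0.0056], "fingers": -1}, {"offset": [-0.033, 0.001, 0], "twist": [0, 0, -0.007], "fingers": -1}, {"offset": [-0.039, 0.001, 0], "twist": [0, 0, -0.0083], "fingers": -1}, {"offset": [-0.039, 0.001, 0], "twist": [0, 0, -0.0083], "fingers": -1}]}}

```text
clock: 13.55
position: [0.4243, -0.3222, 0.0813]
ee_rot: [2.388, 2.04, -0.001]
force: [0.4, -0.1, -1.0]
width: 0.002
gripper_force: 0.0
```

Emit:
{"fn": "jog_arm", "kwargs": {"plan": [{"offset": [-0.006, 0, 0], "twist": [0, 0, -0.0014], "fingers": -1}, {"offset": [-0.013, 0, 0], "twist": [0, 0, -0.0028], "fingers": -1}, {"offset": [-0.013, 0, 0], "twist": [0, 0, -0.0028], "fingers": -1}]}}

```text
clock: 13.92
position: [0.4241, -0.3234, 0.0813]
ee_rot: [2.37, 2.062, -0.0]
force: [0.4, 1.6, 0.2]
width: 0.006
gripper_force: 0.1
```

```bash
python3 chk.py
```

```text
[ 0.42413105 -0.32338765  0.08134655] [0.44685716 1.63367236 0.17013281] 13.925
plunger_top 0.87 [ 0.4244 -0.3119  0.075 ] 166.2 0.1152
jig_axis 0.63 [ 0.5363 -0.3409  0.078 ] -90.9 0.0014
```

Emit:
{"fn": "jog_arm", "kwargs": {"plan": [{"offset": [-0.006, 0, 0], "twist": [0, 0, -0.0014], "fingers": -1}, {"offset": [-0.013, 0, 0], "twist": [0, 0, -0.0028], "fingers": -1}, {"offset": [-0.013, 0, 0], "twist": [0, 0, -0.0028], "fingers": -1}]}}

```text
clock: 14.5
position: [0.4238, -0.3253, 0.0813]
ee_rot: [2.352, 2.083, -0.0]
force: [-0.1, 0.3, -0.7]
width: 0.007
gripper_force: 0.3
```

Emit:
{"fn": "jog_arm", "kwargs": {"plan": [{"offset": [-0.006, 0, 0], "twist": [0, 0, -0.0014], "fingers": -1}, {"offset": [-0.013, 0, 0], "twist": [0, 0, -0.0028], "fingers": -1}]}}

```text
clock: 14.75
position: [0.4237, -0.3261, 0.0813]
ee_rot: [-2.331, -2.104, -0.001]
force: [-0.6, 8.1, 4.8]
width: 0.004
gripper_force: 3.6
```

```bash
python3 chk.py
python3 - <<'E'
from h import *
c=calibration('wrist');f=200/np.tan(np.radians(c['fov_y'])/2)
im=get_image('wrist')
for z in(.075,.082):
    r=[at('wrist',((v)/400,u/640),z) for u,v in((300,210),(360,210))]; print(z,np.linalg.norm(r[0]-r[1]))
cv2.imwrite('pics/c8.png',cv2.resize(im[150:250,270:400],None,fx=5,fy=5,interpolation=2)[:,:,::-1])
E
```

```text
[ 0.42365096 -0.32610184  0.08131841] [-0.57844013  8.11978364  4.81632581] 14.75
plunger_top 0.86 [ 0.4258 -0.3149  0.075 ] 167.4 0.1133
jig_axis 0.66 [ 0.5361 -0.3403  0.078 ] -104.6 0.0008
0.075 0.029414122334429214
0.082 0.02820279638201561
```

View pics/c8.png

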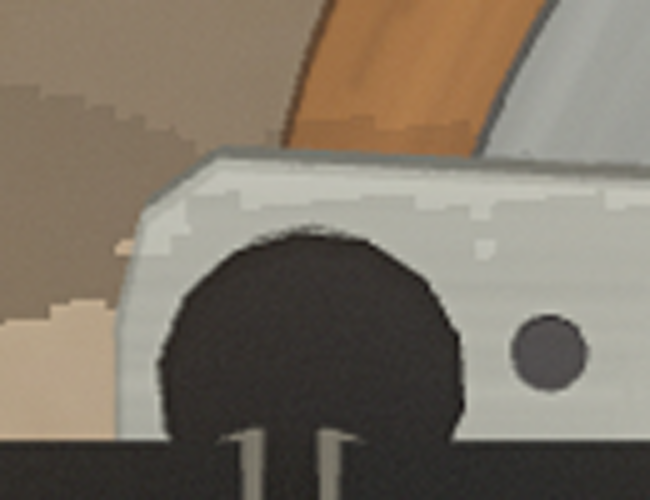

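Emit:
{"fn": "jog_arm", "kwargs": {"plan": [{"offset": [0.05, 0, 0], "twist": [0, 0, 0], "fingers": -1}, {"offset": [0.05, 0, -0.1], "twist": [0, 0, 0], "fingers": -1}, {"offset": [0.05, 0, -0.5], "twist": [0, 0, 0], "fingers": -1}, {"offset": [0.05, 0, -0.6], "twist": [0, 0, 0], "fingers": -1}, {"offset": [0.05, 0, -0.6], "twist": [0, 0, 0], "fingers": -1}, {"offset": [0.05, 0, -0.6], "twist": [0, 0, 0], "fingers": -1}]}}

```text
clock: 15.75
position: [0.4236, -0.3196, 0.1704]
ee_rot: [-2.333, -2.102, 0.001]
force: [-0.5, -0.0, -0.2]
width: -0.004
gripper_force: 0.0
```

```bash
python3 chk.py
python3 - <<'E'
from h import *
for cam in('wrist','top','scene'):
    im=get_image(cam)
    for n in('plunger_top','lug','punch_top'):
        for r in landmark_of(n,cam)[:1]:
            z={'plunger_top':.082,'lug':.09,'punch_top':.135}[n]
            q=at(cam,r['at'],z);print(cam,n,round(r['conf'],2),q.round(4),np.degrees(np.arctan2(q[1]-AX[1],q[0]-AX[0])).round(1),np.hypot(*(q[:2]-AX)).round(4))
im=get_image('wrist'); im2=get_image('scene')
a=cv2.resize(im[0:240,200:600],None,fx=1.1,fy=1.25)
b=cv2.resize(im2[215:275,320:400],None,fx=4.4,fy=5,interpolation=2)
o=np.zeros((300,800,3),np.uint8);o[:,:440]=a;o[:,444:796]=b
cv2.imwrite('pics/c9.png',o[:,:,::-1])
E
```

```text
[ 0.42362777 -0.31959523  0.17040667] [-0.46345107 -0.02529784 -0.24938931] 15.75
plunger_top 0.66 [ 0.4247 -0.3128  0.075 ] 166.6 0.1147
lug 0.89 [ 0.4233 -0.3415  0.09  ] -179.0 0.113
jig_axis 0.78 [ 0.5355 -0.3396  0.078 ] -175.7 0.0008
wrist plunger_top 0.65 [ 0.4259 -0.3118  0.082 ] 165.9 0.1138
wrist lug 0.91 [ 0.4259 -0.3427  0.09  ] -178.3 0.1105
wrist punch_top 0.63 [ 0.5768 -0.3655  0.135 ] -32.7 0.0481
top punch_top 0.65 [ 0.5778 -0.3657  0.135 ] -32.2 0.0491
scene plunger_top 0.49 [ 0.4224 -0.3191  0.082 ] 169.8 0.1158
scene lug 0.72 [ 0.6138 -0.0782  0.09  ] 73.5 0.2725
scene punch_top 0.53 [ 0.5815 -0.3752  0.135 ] -38.3 0.0575
```

View pics/c9.png

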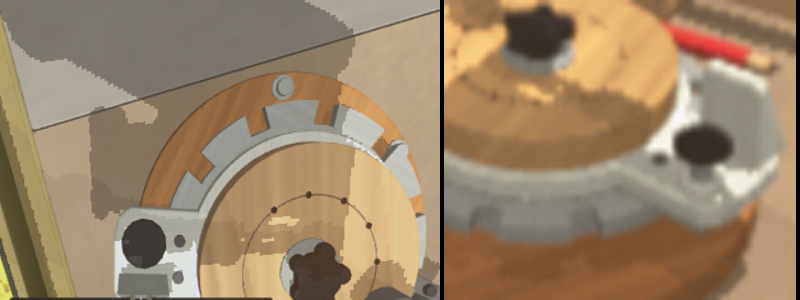

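Emit:
{"fn": "jog_arm", "kwargs": {"plan": [{"offset": [0.03, 0, 0.3], "twist": [0, 0, 0], "fingers": -1}, {"offset": [0.03, 0, 0.55], "twist": [0, 0, 0], "fingers": -1}, {"offset": [0.03, 0, 0.61], "twist": [0, 0, 0], "fingers": -1}, {"offset": [0.03, 0, 0.629], "twist": [0, 0, 0], "fingers": -1}, {"offset": [0.03, 0, 0.629], "twist": [0, 0, 0], "fingers": -1}]}}

```text
clock: 17.27
position: [0.4257, -0.3157, 0.0781]
ee_rot: [2.332, 2.102, 0.001]
force: [0.5, -0.2, -0.4]
width: 0.002
gripper_force: 0.0
```

Emit:
{"fn": "jog_arm", "kwargs": {"plan": [{"offset": [0, 0, 0.005], "twist": [0, 0, 0], "fingers": -1}, {"offset": [0, 0, 0.005], "twist": [0, 0, 0], "fingers": -1}, {"offset": [0, 0, 0.005], "twist": [0, 0, 0], "fingers": -1}]}}

```text
clock: 17.65
position: [0.4258, -0.3158, 0.077]
ee_rot: [2.332, 2.102, 0.001]
force: [0.9, -1.4, 2.9]
width: -0.001
gripper_force: 1.9
```

```bash
python3 -c "
from h import *
y=np.degrees(R.from_rotvec(observe()['ee_rot']).as_matrix()[:2,0]);yaw=np.degrees(np.arctan2(y[1],y[0]));print(yaw)
rows([(.4258,-.3158,.17,yaw),(.5765,-.363,.17,yaw)])"
```

```text
84.05839002371067
[-6.0e-04  1.1e-03 -6.2e-01] [0.0003 0.0002 0.    ]
[-0.2096  1.033  -0.6176] [0.0003 0.0002 0.    ]
```

Emit:
{"fn": "jog_arm", "kwargs": {"plan": [{"offset": [0, 0, -0.3], "twist": [0, 0, 0], "fingers": -1}, {"offset": [0, 0, -0.62], "twist": [0, 0, 0], "fingers": -1}, {"offset": [-0.1, 0.4, -0.62], "twist": [0, 0, 0], "fingers": -1}, {"offset": [-0.2, 0.75, -0.62], "twist": [0, 0, 0], "fingers": -1}, {"offset": [-0.2, 0.75, -0.62], "twist": [0, 0, 0], "fingers": -1}, {"offset": [-0.2, 0.75, -0.62], "twist": [0, 0, 0], "fingers": -1}]}}

```text
clock: 18.4
position: [0.5329, -0.3562, 0.1684]
ee_rot: [-2.332, -2.102, 0.001]
force: [0.1, -0.3, 0.2]
width: 0.007
gripper_force: 0.0
```

Run:
```python
from h import *
get_image('wrist')
s=observe();print(s['position'],s['force'])
for r in landmark_of('punch_top','wrist')[:2]: print(round(r['conf'],2),r['at'],at('wrist',r['at'],.135))
x=R.from_rotvec(s['ee_rot']).as_matrix()[:2,0];yaw=np.degrees(np.arctan2(x[1],x[0]))
rows([(.5765,-.363,.15,yaw),(.5765,-.363,.1215,yaw)])
```

```text
[ 0.53252265 -0.3562947   0.16872315] [-0.04177626 -0.41150154 -0.16231766]
0.77 [0.5883, 0.6259] [ 0.57318138 -0.36327163  0.135     ]
[-0.0133  0.297   0.1266] [-0.0002 -0.     -0.    ]
[-0.0134  0.2972  0.3166] [-0.0002 -0.     -0.    ]
```

Emit:
{"fn": "jog_arm", "kwargs": {"plan": [{"offset": [-0.013, 0.29, 0], "twist": [0, 0, 0], "fingers": -1}, {"offset": [-0.013, 0.29, 0.1], "twist": [0, 0, 0], "fingers": -1}, {"offset": [-0.013, 0.29, 0.2], "twist": [0, 0, 0], "fingers": -1}, {"offset": [-0.013, 0.29, 0.24], "twist": [0, 0, 0], "fingers": -1}, {"offset": [-0.013, 0.29, 0.27], "twist": [0, 0, 0], "fingers": -1}, {"offset": [-0.013, 0.29, 0.29], "twist": [0, 0, 0], "fingers": -1}, {"offset": [-0.013, 0.29, 0.305], "twist": [0, 0, 0], "fingers": -1}, {"offset": [-0.013, 0.29, 0.305], "twist": [0, 0, 0], "fingers": -1}]}}

```text
clock: 19.5
position: [0.5759, -0.3634, 0.1243]
ee_rot: [-2.334, -2.103, 0.001]
force: [-4.5, 1.4, 7.4]
width: 0.003
gripper_force: 3.9
```

Emit:
{"fn": "jog_arm", "kwargs": {"plan": [{"offset": [0, 0, 0.01], "twist": [0, 0, 0], "fingers": -1}, {"offset": [0, 0, 0.02], "twist": [0, 0, 0], "fingers": -1}, {"offset": [0, 0, 0.02], "twist": [0, 0, 0], "fingers": -1}, {"offset": [0, 0, 0.02], "twist": [0, 0, 0], "fingers": -1}]}}

```text
clock: 20.0
position: [0.576, -0.3634, 0.1218]
ee_rot: [2.334, 2.103, -0.001]
force: [-5.9, 2.0, 9.7]
width: 0.006
gripper_force: 4.7
```

Emit:
{"fn": "jog_arm", "kwargs": {"plan": [{"offset": [0, 0, 0.008], "twist": [0, 0, 0], "fingers": -1}, {"offset": [0, 0, 0.012], "twist": [0, 0, 0], "fingers": -1}, {"offset": [0, 0, 0.012], "twist": [0, 0, 0], "fingers": -1}]}}

```text
clock: 20.38
position: [0.5761, -0.3635, 0.1215]
ee_rot: [2.333, 2.102, -0.001]
force: [-11.1, 4.2, 20.4]
width: 0.009
gripper_force: 10.4
```

Emit:
{"fn": "jog_arm", "kwargs": {"plan": [{"offset": [0, 0, -0.03], "twist": [0, 0, 0], "fingers": -1}, {"offset": [0, 0, -0.08], "twist": [0, 0, 0], "fingers": -1}, {"offset": [0, 0, -0.3], "twist": [0, 0, 0], "fingers": -1}, {"offset": [0, 0, -0.7], "twist": [0, 0, 0], "fingers": -1}, {"offset": [0, -0.4, -0.8], "twist": [0, 0, 0], "fingers": -1}, {"offset": [0, -0.8, -0.8], "twist": [0, 0, 0], "fingers": -1}, {"offset": [0, -1, -0.8], "twist": [0, 0, 0], "fingers": -1}, {"offset": [0, -1, -0.8], "twist": [0, 0, 0], "fingers": -1}, {"offset": [0, -1, -0.8], "twist": [0, 0, 0], "fingers": -1}]}}

```text
clock: 21.5
position: [0.4285, -0.3478, 0.2392]
ee_rot: [2.332, 2.103, 0.001]
force: [1.1, 0.4, -0.6]
width: 0.005
gripper_force: 0.0
```

Run:
```python
from h import *
for cam in('wrist','top'):
    im=get_image(cam)
    for n,z in(('plunger_top',.082),('lug',.09),('punch_top',.135)):
        for r in landmark_of(n,cam)[:1]:
            q=at(cam,r['at'],z);print(cam,n,round(r['conf'],2),q.round(4),np.degrees(np.arctan2(q[1]-AX[1],q[0]-AX[0])).round(1))
s=observe();print(s['position'],s['force'],s['clock'])
```

```text
wrist plunger_top 0.8 [ 0.4255 -0.313   0.082 ] 166.6
wrist lug 0.79 [ 0.4252 -0.3389  0.09  ] 179.7
wrist punch_top 0.66 [ 0.5743 -0.3606  0.135 ] -29.0
top lug 0.59 [ 0.5481 -0.4994  0.09  ] -85.8
top punch_top 0.65 [ 0.5863 -0.3605  0.135 ] -22.8
[ 0.42793142 -0.34744319  0.23844639] [-0.35271977 -0.6240116  -0.17448576] 21.9
```

Table is one notch on and locked, the punch reached its stop and is back up, and the robot is clear.

```bash
python3 -c "
from cell import *
print(sign_off())"
```

```text
the job is handed in; nothing more can be done
None
```

The job is handed in: the table is one notch (30°) counter-clockwise and locked with the plunger up, and the punch was pressed to its stop and released. I did not see a verdict or look at the new mark itself.

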